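Open the empty napkin dispenser with its release pin

TASK

The napkin dispenser on the counter is empty: take the release pin from its tray, push it through the hole in the sloping back to trip the spring catch, and swing the red front cover down until it is fully open for refilling. Lay the pin back so that all of it lies in its tray, and leave everything else on the counter where it stands.

Things in the scene. Friction and masses are not known exactly. Their poses are not given: they have to be found in the camera images.
- dispenser: Dark napkin dispenser, fixed, 190 wide (y), 200 deep (x), 165 high; origin: centre of its underside on the counter; x points level out of its front (guests' side, red cover at x = 94 to 103), z up. Its back (at -x) is upright to 30 mm, then a flat slope leans forward (outer face from x -100, z 30 to x 13, z 165), then a flat top to x 94.
- release_hole: White 40 x 40 mm block flush in the sloping back, with a round hole 17 mm wide, 20 deep. Origin: centre of its mouth, 107 mm above the counter; x runs along the hole, inwards (forward, 40 degrees below level), z up the slope. The sleeve admits the pin only within about 15 degrees of x. The catch lever's face is 26 mm deep from the mouth; 6 mm more (5 N) frees the cover; stop at 13 mm more (8 N).
- catch (a joint): Sprung catch lever inside the dispenser: 0 at rest (hooked), grows as the pin presses it, 0.12 rad frees the cover, 0.26 rad at its stop; it springs back when the pin leaves.
- cover (a joint): Hinge angle of the red front cover: 0 to 0.03 shut and caught, 1.57 fully open, lying level outward 10 mm above the counter. When the catch is tripped the spring plate inside kicks it to about 0.4 rad, where friction holds it; under 1 N at its edge swings it on, and past about 0.8 rad it sinks by its own weight. It can be hooked from above, behind its upper edge.
- cover_hinge (a point): Centre of the cover's hinge line, 100 mm in front of the dispenser's origin and 12 mm above the counter; the line runs along the dispenser's y.
- cover_edge (a point): Middle of the cover's free (upper) edge, inner face, 151 mm from the hinge line. Cover 6 mm thick, 190 wide, with a 118 x 46 mm slot 46 to 92 mm from the hinge. A steel keeper (middle 26 mm only) stands 25 mm off the inner face, 96 to 110 mm from the hinge. Once popped, the spring plate (112 wide, top 108 mm above the counter) stands 36 mm out of the dispenser's front.
- pin_tip (a point): End of the pin's dowel, at x = 125, z = 11 mm in the pin's frame.
- tray: Shallow aluminium tray, fixed, 260 (x) x 160 (y) mm outside, rim 13 mm high and 4 mm thick, floor 4 mm thick; origin at the centre of its underside, on the counter.
- shaker: Aluminium cheese shaker, 68 mm across, 124 high, origin under its centre. Leave alone.
- oil: Green glass oil bottle, 66 mm across, 210 high, origin under its centre. Leave alone.
- sauce_bowl: Metal bowl, 140 mm across, 60 high, origin under its centre. Leave alone.
- mill: Dark wooden pepper mill, 56 mm across, 162 high, origin under its centre. Leave alone.
- cutter: Pizza wheel with a black handle, 235 mm long, lying flat. Leave alone.
- plates: Stack of white plates, 230 mm across, 53 high. Leave alone.
- pin: Release pin: square wooden handle 22 x 22 x 90 mm with a 9 mm round steel dowel 80 mm long out of one end, rounded tip; 60 to 105 g. Origin: under the middle of the handle, on its lower face; x points along it to the tip, z up; its axis runs 11 mm above the origin. It starts lying flat on the tray's floor.
- pin_end (a point): Butt end of the pin's handle, at x = -45, z = 11 mm in the pin's frame.
Things that resemble listed ones, but are neither listed nor needed, are in the scene too. Several things have the shape of the pin; the one meant has the colours described above.

How it is judged:
On the way, in this order (a step that is already met when the one before it is completed fails the run):
1. the pin's tip, inside the hole, presses the catch in (value of joint catch above 0.08 rad and x of pin_tip in the frame of release_hole above 0.022 m and y of pin_tip in the frame of release_hole between -0.012 and 0.012 m and z of pin_tip in the frame of release_hole between -0.014 and 0.014 m).
2. the cover has sprung off its catch (value of joint cover above 0.2 rad), for 0.1 s.
At the end, for the whole second after the job is handed in: The cover is open by more than 1.4 rad (80 degrees), the catch has sprung back (below 0.04 rad), and the whole pin, from butt to tip, lies at rest inside the tray, flat on its floor (both ends of its axis less than 22 mm above the counter) (value of joint cover above 1.4 rad and value of joint catch below 0.04 rad and x of pin_end in the frame of tray between -0.126 and 0.126 m and y of pin_end in the frame of tray between -0.076 and 0.076 m and x of pin_tip in the frame of tray between -0.126 and 0.126 m and y of pin_tip in the frame of tray between -0.076 and 0.076 m and z of each of pin_end, pin_tip in the frame of tray below 0.022 m and linear speed of pin below 0.02 m/s); the robot touches nothing.
It fails at once if something else on the counter was moved by more than 30 mm (distance of any of shaker, oil, sauce_bowl, mill, cutter, plates from where it was at the start of the episode above 0.03 m).
It fails at once if a standing thing was knocked over (angle between any of shaker, oil, mill's own z axis and vertical above 0.5 rad).
It also fails if it takes over 67 s, if anything falls off the work surface, if the arm or the gripper's body presses on something with over 40 N, if the wrist force passes 120 N, or if a joint passes its speed limit or range.

ROBOT

A 6-joint arm with a two-finger parallel gripper is mounted at the origin on the work surface. World frame = base frame: x ahead of the robot, y to its left, z up, the work surface at z = 0. Lengths are in m, angles in rad, forces in N, time in s.
With the tool pointing down it reaches from about 0.225 to 0.875 m from the base axis. Payload 3.4 kg.
Tool frame: the origin (TCP) lies on the centre line of the jaws, within the pads' length; the fingertips stand 19 mm ahead of it and the grasp point (between the pads) is the TCP (nose_length is the distance from the TCP to the fingertips, in m); z points along the fingers, y is the direction in which the jaws open and shut (so a half turn about z gives the same grasp; the last joint's range is limited). The gripper opens to 85 mm and grips with 20 to 120 N. Pads are 22 mm wide; open, the fingers measure 114 mm over their backs; the gripper's body (76 mm by 85 mm) begins 54 mm behind the grasp point. The pads swing forward as they close: fully open they stand 13 mm farther back than shut.
Start: joints at [1.09, 0.276, 1.505, -0, 1.361, -0.121], TCP at [0.202, 0.538, 0.25] pointing down, gripper open.
Joint ranges: [-2.89, 2.89], [-0.75, 2.08], [0.22, 2.7], [-1.18, 4.32], [0.11, 2.71], [-2.7, 2.7]. Speed limits (rad/s): [2.57, 2.57, 3.14, 3.14, 3.14, 3.14].

INTERFACE

Orientations are given as a unit quaternion [w, x, y, z].
In Python, from rig import * gives the robot as it stands.
- The arm moves only by the shell command python3 -m jog 'ROWS' [OPENING] [FORCE]. ROWS is JSON, one flat list of numbers, 6 for each row, row after row: the shift along the tool's x, y, z in mm, then the turn, a rotation vector about the tool's x, y, z in degrees. In form: [tx, ty, tz, wx, wy, wz, tx, ty, tz, wx, wy, wz, ...]. A call has 1 to 10 rows; each row is the pose to reach, as a shift and turn from the pose commanded when the call began, along the tool's axes at that moment; what a row does not reach only later rows make up. A row lasts 1/8 s, in which the tool goes at most 62.5 mm and 10.7 degrees, less where a joint would pass 70% of its speed; a pose out of reach is approached as far as the arm can. A call with a gripper value outside its range is refused whole. OPENING is the closure, from 0 (fully open) to 1 (shut), set as the call begins (- or left out, the last holds). The fingers move at their own pace and stop on an object; FORCE is the grip in N (left out, the last holds). Time passes only in rows, so rows that repeat a pose let the fingers close. It gives the time, the measured TCP pose, the force and the opening at its end, in the units of the state.
- get_state(): the state, without advancing time (a new reading comes with each control period).
- get_image(name): name is "scene" or "side" or "wrist"; returns a dict with "frame" (400x640x3 uint8, red, green, blue), "camera_matrix" (3x3 intrinsics, pixels), "k1" (the pictures are not rectified: a ray, as slopes to the right and down, at radius r is drawn at 1 + k1 r^2 times it, then the intrinsics apply), "rvec" (rotation vector, rad) and "tvec" (3), from world to camera coordinates, as OpenCV has them. Camera axes: x right, y down, z forward; pixel columns grow to the right and rows downward; lengths in m; the calibration is good to about 2 mm. A picture is of the moment at which its call begins. There is no depth.
- sign_off(): hands the job in, once; it reports no verdict.
The state is a dict: "clock": time; "qpos": joint angles; "qd": joint speeds; "effort": joint torques, N m; "position": TCP position; "ee_rot": TCP orientation; "contact_force": force on the tool from outside, world axes, zero at the start; "moment": the same for the moment, N m; "width": finger opening in m.
Only numpy, scipy, OpenCV 4.12 (cv2) and the standard library are available. Lean on these libraries where they do the work, as an engineer would, in place of code of your own. Each camera call takes 0.05 s, during which the arm holds its last target.

## Working session

There is one attempt and no reset: what is moved stays moved. The work goes in short steps, Python scripts to look and compute and a shell command to move; the robot and the scene stay as the last step left them, time stands still between calls to the robot, and variables do not carry over. Pictures are saved under pics/ and viewed, and the job is handed in when it is done.

```bash
mkdir -p pics; ls
cat > h.py <<'E'
from rig import *
import numpy as np, cv2
from scipy.spatial.transform import Rotation as R
def snap(n,f):
    d=get_image(n); cv2.imwrite('pics/'+f+'.png',cv2.cvtColor(d['frame'],cv2.COLOR_RGB2BGR))
    np.savez('pics/'+f+'.npz',frame=d['frame'],K=np.array(d['camera_matrix']),k1=d['k1'],rvec=np.array(d['rvec']),tvec=np.array(d['tvec']))
    return d
def load(f): return np.load('pics/'+f+'.npz')
def ray(d,u,v):
    K=np.array(d['K']);k=float(d['k1'])
    p=cv2.undistortPoints(np.array([[[u,v]]],float),K,np.array([k,0,0,0,0.]))[0,0]
    M=cv2.Rodrigues(d['rvec'].reshape(3))[0];t=d['tvec'].reshape(3)
    o=-M.T@t; r=M.T@np.array([p[0],p[1],1.]); return o,r/np.linalg.norm(r)
def onz(d,u,v,z):
    o,r=ray(d,u,v); return o+r*(z-o[2])/r[2]
def tri(*obs):
    A=np.zeros((3,3));b=np.zeros(3);L=[]
    for d,u,v in obs:
        o,r=ray(d,u,v);P=np.eye(3)-np.outer(r,r);A+=P;b+=P@o;L.append((o,P))
    x=np.linalg.solve(A,b); return x,[round(1000*np.linalg.norm(P@(x-o)),1) for o,P in L]
def proj(d,X):
    X=np.array(X,float).reshape(-1,3)
    return cv2.projectPoints(X,d['rvec'].reshape(3),d['tvec'].reshape(3),d['K'],np.array([float(d['k1']),0,0,0,0]))[0].reshape(-1,2)
E
python3 - <<'E'
from h import *
for n in('scene','side','wrist'):
    snap(n,n+'0'); d=load(n+'0'); o,r=ray(d,320,200); print(n,o,r,d['K'][0,0],d['k1'])
print(get_state())
E
```

```text
pics
scene [1.03746327 0.8059608  1.11235012] [-0.39994261 -0.58393841 -0.70644309] 371.74979366659295 0.008935783733154368
side [-0.09238153 -0.61178427  0.96396911] [ 0.47169451  0.51939458 -0.71255425] 364.97912743056366 0.008981190651274444
wrist [0.13574761 0.56259087 0.37270198] [ 0.2849594  -0.0857996  -0.95469187] 285.0694114643323 -0.03788704519561429
{'clock': 0.15, 'qpos': array([ 1.08998336e+00,  2.76468528e-01,  1.50584438e+00, -2.81993537e-05,
        1.36072027e+00, -1.20959720e-01]), 'qd': array([-0.00172448, -0.00029937, -0.00371677, -0.00022394, -0.0007623 ,
        0.00069423]), 'effort': array([-6.83097878e-04, -4.17143297e+01, -2.46033436e+01, -4.37266508e-04,
        7.64894939e-03,  8.48869519e-06]), 'position': array([0.20229633, 0.53783832, 0.24962687]), 'ee_rot': array([-2.00294780e-04,  1.78954434e-01,  9.83857099e-01, -6.91993555e-04]), 'contact_force': array([0.51842591, 0.28418483, 0.36827554]), 'moment': array([ 0.01665227, -0.00377051, -0.01191074]), 'width': 0.0854135810665745}
```

View pics/scene0.png

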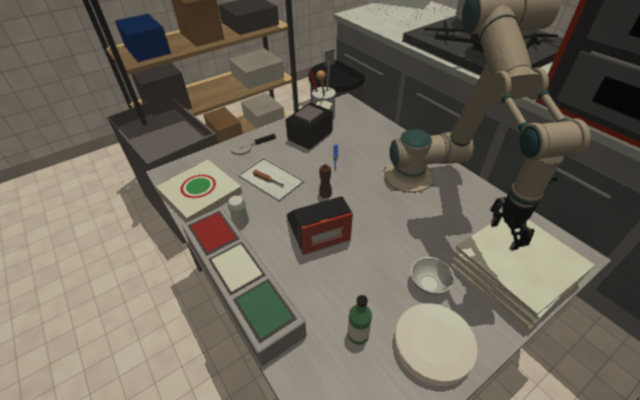

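View pics/side0.png

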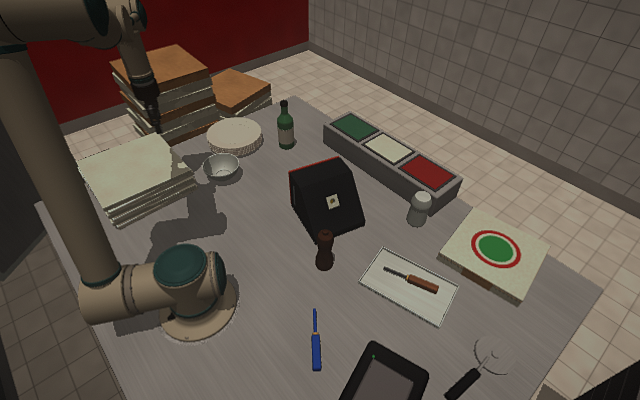

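View pics/wrist0.png

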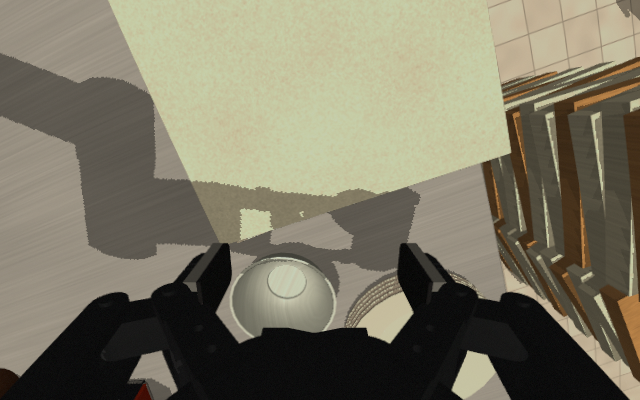

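The scene view shows the dispenser at about (322,225) with its red cover towards that camera, and the tray with the wooden-handled pin at (270,180). The side view shows the white hole block at (333,201), the pin in its tray from (384,268) to (438,290), and the mill at (325,250). I'll crop in for pixel accuracy.

Run:
```python
import cv2,numpy as np
a=cv2.imread('pics/side0.png');b=cv2.imread('pics/scene0.png')
c=cv2.resize(a[140:240,270:390],None,fx=6,fy=6,interpolation=cv2.INTER_CUBIC); cv2.imwrite('pics/c1.png',c[:600,:720])
c=cv2.resize(a[235:335,345:475],None,fx=6,fy=6,interpolation=cv2.INTER_CUBIC); cv2.imwrite('pics/c2.png',c)
c=cv2.resize(b[150:260,230:360],None,fx=5.4,fy=5.4,interpolation=cv2.INTER_CUBIC); cv2.imwrite('pics/c3.png',c)
```

```text
(no output)
```

View pics/c1.png

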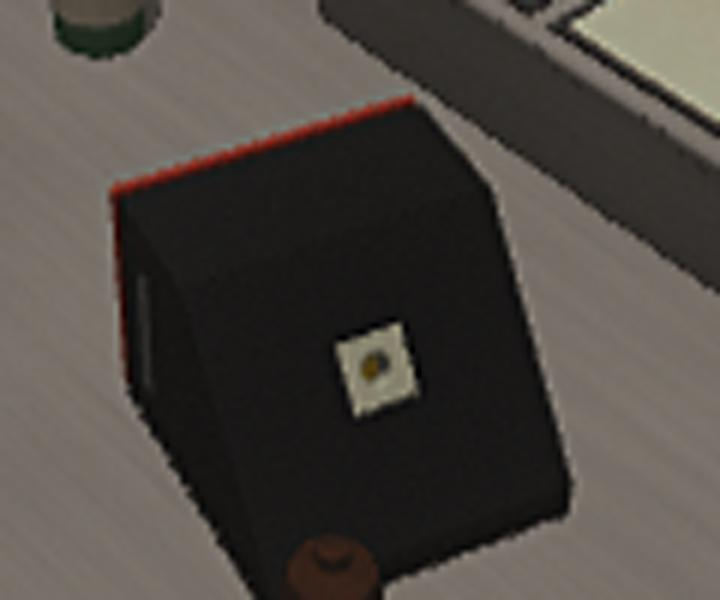

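View pics/c2.png

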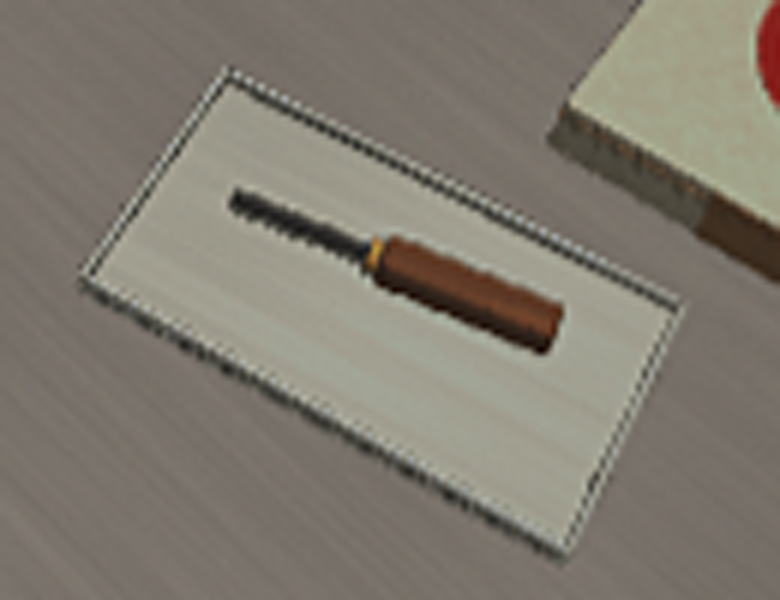

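View pics/c3.png

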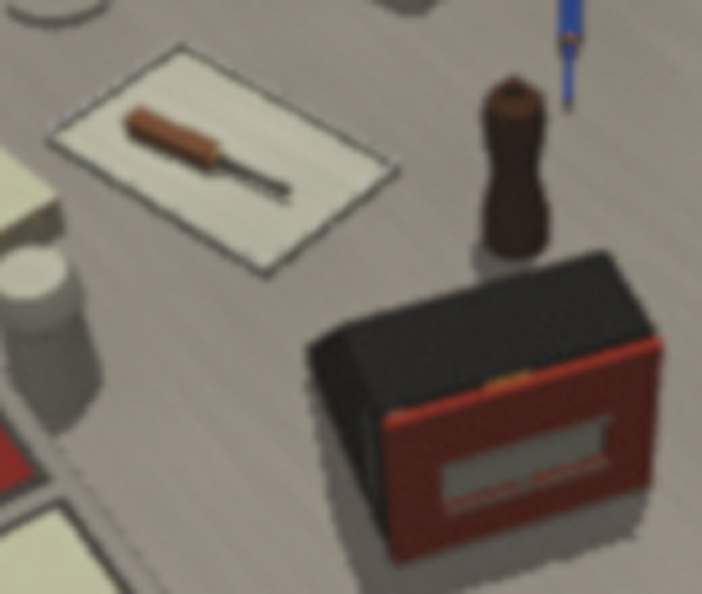

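```bash
cat > m0.py <<'E'
from h import *
S=load('side0');C=load('scene0')
s1=lambda u,v:(270+(u+.5)/6-.5,140+(v+.5)/6-.5)
s2=lambda u,v:(345+(u+.5)/6-.5,235+(v+.5)/6-.5)
c3=lambda u,v:(230+(u+.5)/5.4-.5,150+(v+.5)/5.4-.5)
np.set_printoptions(precision=4,suppress=True)
print('top front edge L',tri((S,*s1(112,188)),(C,*c3(662,340))))
print('top front edge R',tri((S,*s1(414,97)),(C,*c3(387,418))))
for p in [(335,343),(402,321),(420,395),(357,418),(375,366)]: print('hole z107',onz(S,*s1(*p),.107))
print('mill top',tri((S,*s1(333,548)),(C,*c3(514,80))))
a=[(228,72),(80,283),(565,557),(683,303)]
for p in a: print('tray side',onz(S,*s2(*p),.013))
for p in [(182,45),(48,138),(266,275),(400,170)]: print('tray scene',onz(C,*c3(*p),.013))
print('tip',tri((S,*s2(235,198)),(C,*c3(288,188))))
print('ferrule',tri((S,*s2(376,250)),(C,*c3(215,155))))
print('butt top',tri((S,*s2(563,308)),(C,*c3(135,112))))
E
python3 m0.py
```

```text
top front edge L (array([0.4465, 0.1404, 0.1651]), [np.float64(0.7), np.float64(0.7)])
top front edge R (array([0.6274, 0.0903, 0.166 ]), [np.float64(0.7), np.float64(0.7)])
hole z107 [0.4986 0.0125 0.107 ]
hole z107 [0.5388 0.0011 0.107 ]
hole z107 [ 0.5069 -0.0471  0.107 ]
hole z107 [ 0.4695 -0.0375  0.107 ]
hole z107 [ 0.5033 -0.015   0.107 ]
mill top (array([ 0.3675, -0.1306,  0.1634]), [np.float64(0.7), np.float64(0.7)])
tray side [ 0.5512 -0.2114  0.013 ]
tray side [ 0.3956 -0.2514  0.013 ]
tray side [ 0.4603 -0.4975  0.013 ]
tray side [ 0.6155 -0.4567  0.013 ]
tray scene [ 0.4673 -0.4935  0.013 ]
tray scene [ 0.6188 -0.4517  0.013 ]
tray scene [ 0.5555 -0.2031  0.013 ]
tray scene [ 0.4044 -0.2421  0.013 ]
tip (array([ 0.491 , -0.2714,  0.0185]), [np.float64(1.9), np.float64(1.9)])
ferrule (array([ 0.5198, -0.3395,  0.0208]), [np.float64(1.6), np.float64(1.6)])
butt top (array([ 0.5532, -0.4211,  0.0301]), [np.float64(2.7), np.float64(2.7)])
```

Geometry checks out: front edge height is 0.165, its length is 188 mm, and the hole matches the dispenser model within 3 mm. Next I move over the tray with the wrist camera to refine.

```bash
python3 -m jog '[-320,-373,0,0,0,23, -320,-373,0,0,0,23, -320,-373,0,0,0,23, -320,-373,0,0,0,23, -320,-373,0,0,0,23, -320,-373,0,0,0,23, -320,-373,0,0,0,23, -320,-373,0,0,0,23, -636,-747,0,0,0,46.7, -636,-747,0,0,0,46.7]' 0 80
python3 - <<'E'
from h import *
s=get_state();print(s['position'],s['qpos'],s['clock'],R.from_quat(np.roll(s['ee_rot'],-1)).as_matrix())
E
```

```text
clock: 1.4
position: [0.4128, -0.0433, 0.2504]
ee_rot: [0.0, 0.541, 0.841, 0.0]
contact_force: [-0.2, 0.1, 0.2]
width: 0.0854
[ 0.412776   -0.04326598  0.25038072] [-2.72957607e-01  3.03176570e-02  1.80995963e+00  6.37512626e-04
  1.30059796e+00 -7.01101060e-01] 1.4 [[-4.15027938e-01  9.09808264e-01  8.56524359e-04]
 [ 9.09808667e-01  4.15027747e-01  3.98222967e-04]
 [ 6.82517151e-06  9.44546942e-04 -9.99999554e-01]]
```

```bash
python3 -m jog '[-360,-31,0,0,0,1.5, -360,-31,0,0,0,1.5, -360,-31,0,0,0,1.5, -360,-31,0,0,0,1.5, -360,-31,0,0,0,1.5, -360,-31,0,0,0,1.5, -360,-31,0,0,0,1.5, -360,-31,0,0,0,1.5]' 0.6
python3 - <<'E'
from h import *
s=get_state();print(s['position'],s['qpos'],s['clock'],R.from_quat(np.roll(s['ee_rot'],-1)).as_matrix())
snap('wrist','w1');snap('side','s1');snap('scene','c1')
E
```

```text
clock: 2.4
position: [0.5355, -0.3803, 0.2495]
ee_rot: [-0.001, 0.549, 0.836, 0.0]
contact_force: [-0.2, 0.1, 1.0]
width: 0.0341
[ 0.53550669 -0.38031643  0.24949575] [-7.23704319e-01  4.01697999e-01  1.31598198e+00  5.86905408e-04
  1.42625250e+00 -1.13187504e+00] 2.4 [[-3.96851152e-01  9.17881959e-01 -1.36876870e-03]
 [ 9.17879933e-01  3.96853235e-01  1.98454647e-03]
 [ 2.36477969e-03 -4.68795774e-04 -9.99997094e-01]]
```

View pics/w1.png

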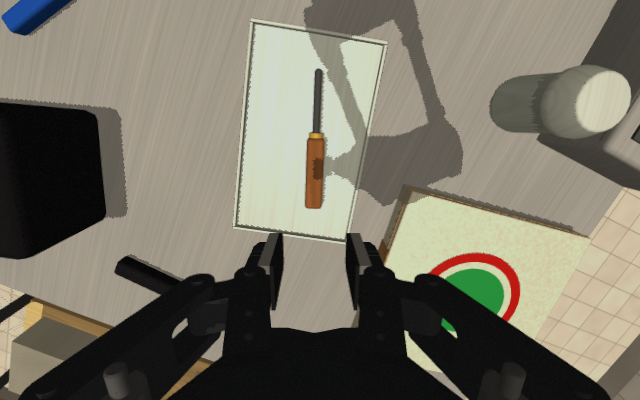

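The wrist view shows the pin's tip at about (318,69) and its butt at (313,208), inside the tray with corners (250,19), (386,43), (234,227) and (350,242). The fingers are 34 mm apart. I'll get precise pixels from masks.

```bash
cat > m1.py <<'E'
from h import *
import sys
np.set_printoptions(precision=4,suppress=True)
W=load('w1');f=W['frame'];h=cv2.cvtColor(f,cv2.COLOR_RGB2HSV).astype(int)
m=((h[...,0]<22)&(h[...,1]>100)&(h[...,2]>60)).astype(np.uint8);m[:,:290]=0;m[:,340:]=0;m[:60]=0;m[220:]=0
m=cv2.morphologyEx(m,cv2.MORPH_CLOSE,np.ones((5,5)))
c=max(cv2.findContours(m,0,2)[0],key=cv2.contourArea);r=cv2.minAreaRect(c);print('handle px',r,cv2.boxPoints(r))
roi=np.zeros_like(m);roi[60:132,305:330]=1
dk=((h[...,2]<95)&(roi>0)).astype(np.uint8)
ys,xs=np.nonzero(dk);print('dowel',ys.min(),ys.max());
for y in range(64,132,8): 
    q=np.nonzero(dk[y])[0]; print(y,q.min() if len(q) else None,q.max() if len(q) else None)
E
python3 m1.py
python3 - <<'E'
import cv2
a=cv2.imread('pics/w1.png')
cv2.imwrite('pics/c4.png',cv2.resize(a[10:250,225:395],None,fx=2.5,fy=2.5,interpolation=cv2.INTER_CUBIC)) 
cv2.imwrite('pics/c5.png',cv2.resize(a[55:215,285:355],None,fx=3.7,fy=3.7,interpolation=cv2.INTER_CUBIC))
b=cv2.imread('pics/s1.png');cv2.imwrite('pics/c6.png',cv2.resize(b[235:335,345:475],None,fx=6,fy=6,interpolation=cv2.INTER_CUBIC))
E
```

```text
handle px ((314.408447265625, 170.381103515625), (17.064306259155273, 75.21363067626953), 2.2025983333587646) [[304.4373 207.6322]
 [307.3279 132.4742]
 [324.3796 133.13  ]
 [321.489  208.2881]]
dowel 69 131
64 None None
72 315 321
80 315 321
88 315 321
96 314 320
104 314 320
112 314 319
120 313 319
128 313 319
```

View pics/c4.png

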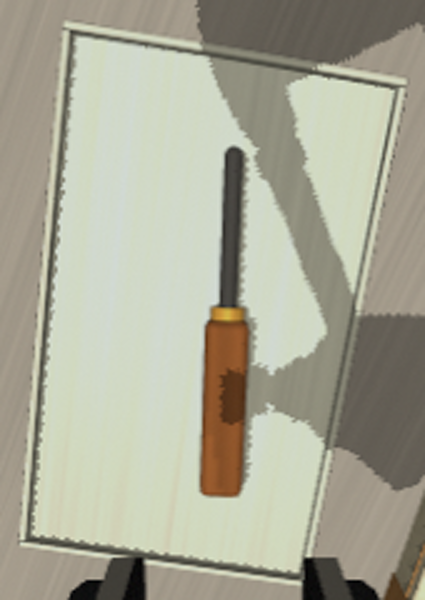

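View pics/c5.png

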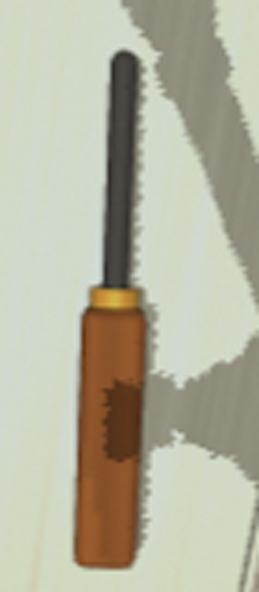

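```bash
cat > m2.py <<'E'
from h import *
np.set_printoptions(precision=4,suppress=True)
W=load('w1');S=load('side0');C=load('scene0')
s2=lambda u,v:(345+(u+.5)/6-.5,235+(v+.5)/6-.5)
c3=lambda u,v:(230+(u+.5)/5.4-.5,150+(v+.5)/5.4-.5)
w=lambda u,v:(225+(u+.5)/2.5-.5,10+(v+.5)/2.5-.5)
tip=onz(W,318.3,69,.0155);fe=onz(W,316,133,.02);bt=onz(W,312.9,208.3,.026)
print('tip',tip,'fer',fe,'butt',bt,np.linalg.norm((tip-bt)[:2]),np.degrees(np.arctan2(*(tip-bt)[[1,0]])))
d=(tip-bt);d[2]=0;d/=np.linalg.norm(d);print('handle c',bt+.045*d,tip-.125*d)
print('tri tip',tri((S,*s2(235,198)),(W,318.3,69.5)),tri((S,*s2(235,198)),(W,318.3,69.5),(C,*c3(288,188))))
print('tri ferr',tri((S,*s2(376,250)),(W,316,133)))
print('butt top',tri((S,*s2(560,322)),(W,312.9,208.3)))
T=[onz(W,*w(*p),.013)[:2] for p in [(67,26),(404,83),(301,577),(24,543)]];T=np.array(T)
print('tray',T,[np.linalg.norm(T[i]-T[i-1]) for i in range(4)],T.mean(0))
for a,b in zip([(67,26),(404,83),(24,543)],[(80,283),(228,72),(565,557)]): print('tray rim tri',tri((W,*w(*a)),(S,*s2(*b))))
E
python3 m2.py
```

```text
tip [ 0.4927 -0.2679  0.0155] fer [ 0.5193 -0.336   0.02  ] butt [ 0.5533 -0.4241  0.026 ] 0.1674973226974741 111.20415494771527
handle c [ 0.537  -0.3821  0.026 ] [ 0.5379 -0.3845  0.0155]
tri tip (array([ 0.4928, -0.2682,  0.0127]), [np.float64(0.1), np.float64(0.1)]) (array([ 0.492 , -0.2702,  0.0187]), [np.float64(2.4), np.float64(1.7), np.float64(2.1)])
tri ferr (array([ 0.5199, -0.337 ,  0.0177]), [np.float64(1.0), np.float64(1.0)])
butt top (array([ 0.5535, -0.4249,  0.0226]), [np.float64(0.3), np.float64(0.3)])
tray [[ 0.4024 -0.2498]
 [ 0.553  -0.2104]
 [ 0.6143 -0.4536]
 [ 0.4673 -0.4953]] [np.float64(0.2539230930435193), np.float64(0.15570196318303905), np.float64(0.25082678754629095), np.float64(0.1528187109410442)] [ 0.5093 -0.3523]
tray rim tri (array([ 0.3999, -0.2483,  0.0046]), [np.float64(0.0), np.float64(0.0)])
tray rim tri (array([ 0.5535, -0.2096,  0.0095]), [np.float64(0.3), np.float64(0.3)])
tray rim tri (array([ 0.4656, -0.4977,  0.0058]), [np.float64(1.4), np.float64(1.4)])
```

```bash
python3 -m jog '[-3.5,0.6,60,0,0,2, -3.5,0.6,120,0,0,2, -3.5,0.6,160,0,0,2, -3.5,0.6,190,0,0,2, -3.5,0.6,205,0,0,2, -3.5,0.6,215,0,0,2, -3.5,0.6,219,0,0,2, -3.5,0.6,219,0,0,2]'
python3 - <<'E'
from h import *
snap('wrist','w2');snap('side','s2')
E
```

```text
clock: 3.55
position: [0.5384, -0.3842, 0.032]
ee_rot: [0.001, 0.563, 0.826, -0.0]
contact_force: [-0.5, 0.4, -0.1]
width: 0.034
```

View pics/w2.png

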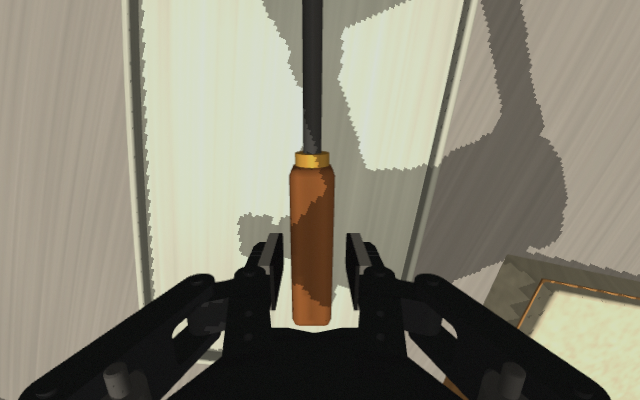

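The handle (290–335 px wide) sits centred between the pads. I lower it a little and close.

```bash
python3 -m jog '[0,0,3,0,0,0, 0,0,3,0,0,0]' && python3 -m jog '[0,0,0,0,0,0, 0,0,0,0,0,0, 0,0,0,0,0,0, 0,0,0,0,0,0, 0,0,0,0,0,0]' 1 90 && python3 -m jog '[0,0,-20,0,0,0, 0,0,-60,0,0,0, 0,0,-120,0,0,0, 0,0,-171,0,0,0, 0,0,-171,0,0,0]'
python3 - <<'E'
from h import *
s=get_state();print(s['position'],s['qpos'],R.from_quat(np.roll(s['ee_rot'],-1)).as_matrix())
snap('wrist','w3');snap('side','s3');snap('scene','c3_')
E
```

```text
clock: 3.9
position: [0.5378, -0.3839, 0.0283]
ee_rot: [-0.0, 0.564, 0.826, 0.0]
contact_force: [-0.2, -0.1, 0.2]
width: 0.0342
clock: 4.53
position: [0.5382, -0.3841, 0.0287]
ee_rot: [0.0, 0.564, 0.826, -0.0]
contact_force: [-0.5, -0.0, 5.4]
width: 0.0201
clock: 5.15
position: [0.5399, -0.3855, 0.204]
ee_rot: [0.005, 0.563, 0.826, -0.001]
contact_force: [0.8, -0.4, -1.1]
width: 0.02
[ 0.53987064 -0.38552105  0.20398951] [-7.24995655e-01  4.29538106e-01  1.38393887e+00  1.26139677e-04
  1.31867843e+00 -1.09860207e+00] [[-0.36491685  0.9310127   0.0071447 ]
 [ 0.93100268  0.36496024 -0.00616662]
 [-0.00834873  0.00440143 -0.99995546]]
```

View pics/w3.png

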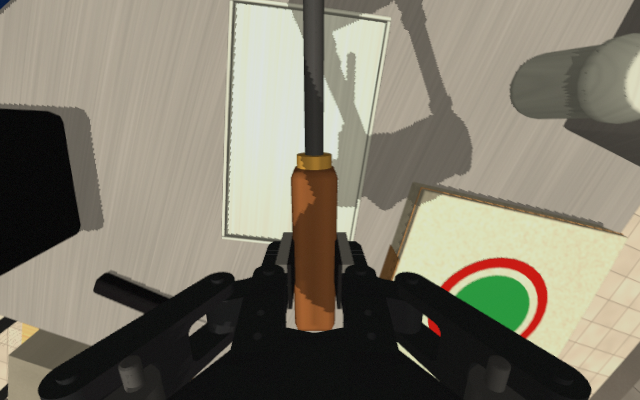

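View pics/s3.png

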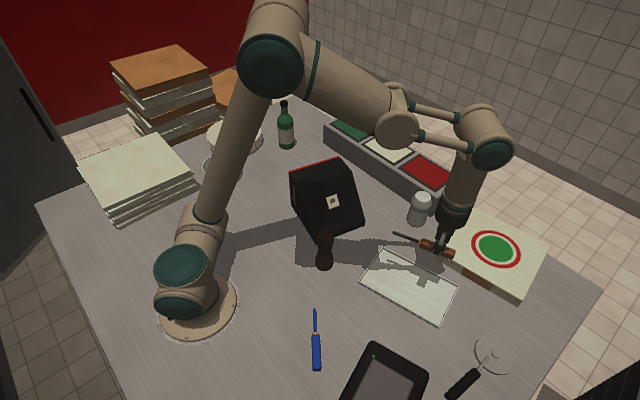

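```bash
cat > tgt.py <<'E'
from h import *
np.set_printoptions(precision=3,suppress=True)
def rel(Rt,P):
    s=get_state();R0=R.from_quat(np.roll(s['ee_rot'],-1)).as_matrix();p=s['position']
    print('from',p,'shift mm',1000*R0.T@(P-p),'turn deg',np.degrees(R.from_matrix(R0.T@Rt).as_rotvec()))
def Rins(a=74.5,pitch=40):
    a=np.radians(a);q=np.radians(pitch);hx,hy=np.cos(a),np.sin(a)
    x=np.array([hx*np.cos(q),hy*np.cos(q),-np.sin(q)]);z=np.array([-hx*np.sin(q),-hy*np.sin(q),-np.cos(q)])
    return np.c_[x,np.cross(z,x),z]
E
python3 - <<'E'
from tgt import *
Rt=Rins();M=np.array([.502,-.016,.107]);P=M-Rt[:,0]*.045-Rt@np.array([.1247,0,.0137]);print(P);rel(Rt,P)
E
```

```text
[ 0.47  -0.133  0.227]
from [ 0.537 -0.383  0.197] shift mm [257.729  28.514 -28.413] turn deg [ 12.737 -38.734  35.426]
```

```bash
python3 -m jog '[40,5,-28,2,-6,6, 80,9,-28,4,-13,12, 120,13,-28,6,-19.5,18, 160,18,-28,8,-26,24, 210,23,-28,10.6,-32.3,29.5, 258,28.5,-28,12.7,-38.7,35.4, 258,28.5,-28,12.7,-38.7,35.4, 258,28.5,-28,12.7,-38.7,35.4]'
python3 - <<'E'
from h import *
s=get_state();print(s['position'],s['qpos'],R.from_quat(np.roll(s['ee_rot'],-1)).as_matrix())
snap('wrist','w4');snap('side','s4');snap('scene','c4_')
E
```

```text
clock: 6.3
position: [0.4697, -0.1318, 0.225]
ee_rot: [0.207, 0.746, 0.57, -0.273]
contact_force: [-1.0, -0.3, -0.8]
width: 0.0195
[ 0.46967079 -0.13183065  0.22496366] [ 0.02502519  0.29959409  1.75444742 -0.67873503  1.37926929  0.52588103] [[ 0.20021334  0.96471107 -0.17101804]
 [ 0.73842747 -0.26330322 -0.62080293]
 [-0.64392506 -0.00199139 -0.76508598]]
```

View pics/w4.png

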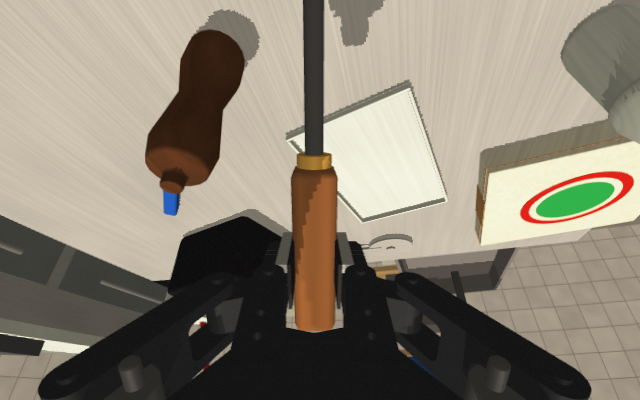

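View pics/s4.png

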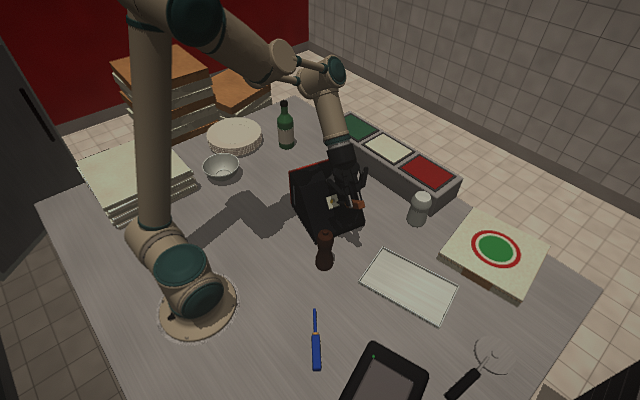

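View pics/c4_.png

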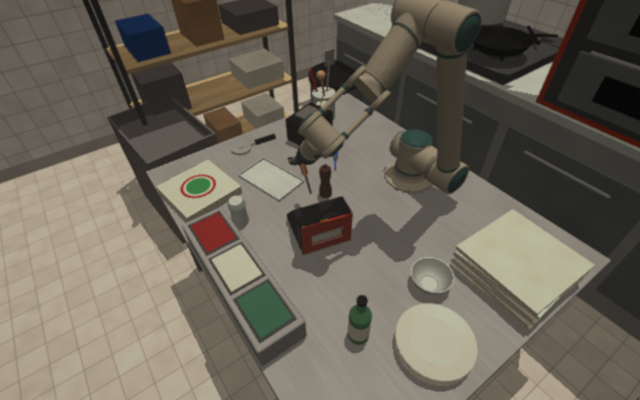

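Run:
```python
import cv2
a=cv2.imread('pics/s4.png');cv2.imwrite('pics/z1.png',cv2.resize(a[160:250,290:400],None,fx=6.5,fy=6.5,interpolation=cv2.INTER_CUBIC))
a=cv2.imread('pics/c4_.png');cv2.imwrite('pics/z2.png',cv2.resize(a[120:220,260:370],None,fx=6,fy=6,interpolation=cv2.INTER_CUBIC))
```

```text
(no output)
```

View pics/z1.png

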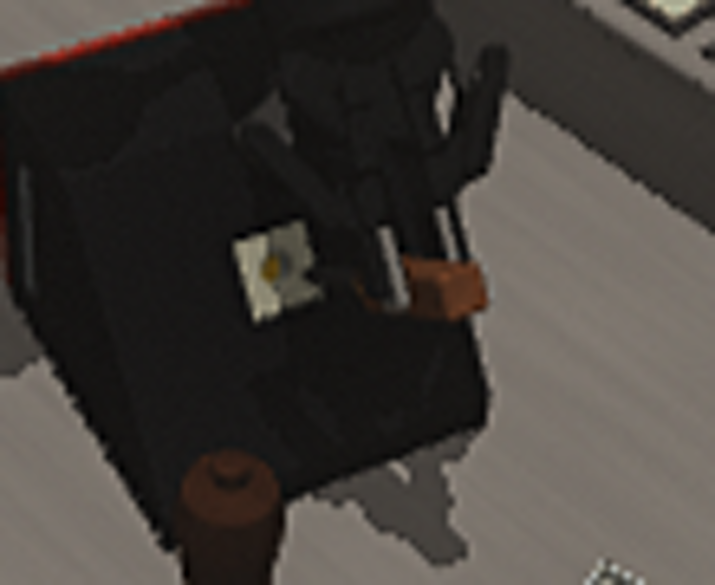

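View pics/z2.png

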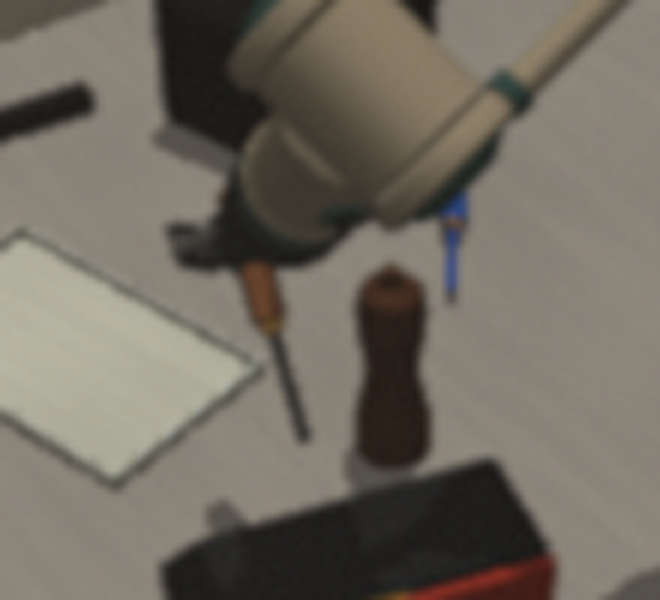

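Run:
```python
from tgt import *
S=load('s4');C=load('c4_')
print('tri tip',tri((S,290+314.5/6.5-.5,160+275.5/6.5-.5),(C,260+304.5/6-.5,120+441/6-.5)))
s=get_state();Rm=R.from_quat(np.roll(s['ee_rot'],-1)).as_matrix();t=s['position']+Rm@[.1247,0,.0137];print('pred tip',t,s['position'])
fer=s['position']+Rm@[.045,0,.0137]
print('proj pred side/scene',proj(S,[t,fer]),proj(C,[t,fer]), 'obs scene tip',260+304.5/6-.5,120+441/6-.5,'ferr',260+270/6-.5,120+325/6-.5)
# block corners by quadrilateral on slope plane
a=np.radians(74.5);h=np.array([np.cos(a),np.sin(a),0]);n=-(h*.766-np.array([0,0,.643]))
M=np.array([.502,-.016,.107]);
s1=lambda u,v:(270+(u+.5)/6-.5,140+(v+.5)/6-.5)
S0=load('side0');P=[]
for p in [(335,343),(402,321),(420,395),(357,418),(375,366)]:
    o,r=ray(S0,*s1(*p));P.append(o+r*(n@(M-o))/(n@r))
P=np.array(P);print(P,P[:4].mean(0),[np.linalg.norm(P[i]-P[(i+1)%4]) for i in range(4)])
```

```text
tri tip (array([ 0.493, -0.052,  0.137]), [np.float64(0.5), np.float64(0.5)])
pred tip [ 0.493 -0.051  0.136] [ 0.47  -0.134  0.227]
proj pred side/scene [[337.721 201.758]
 [348.14  203.036]] [[310.558 193.553]
 [304.885 173.441]] obs scene tip 310.25 193.0 ferr 304.5 173.66666666666666
[[ 0.488  0.001  0.122]
 [ 0.528 -0.01   0.122]
 [ 0.519 -0.036  0.09 ]
 [ 0.481 -0.026  0.089]
 [ 0.503 -0.016  0.108]] [ 0.504 -0.017  0.106] [np.float64(0.04112351064969601), np.float64(0.042431773570658825), np.float64(0.03923872199555949), np.float64(0.043212039012894284)]
```

The tip triangulates within 1 mm of the held-pin model and sits on the hole axis, 47 mm out. I insert it in steps, watching the force.

```bash
python3 -m jog '[20,1,0,0,0,0, 40,1,0,0,0,0, 50,1,0,0,0,0, 58,1,0,0,0,0, 65,1,0,0,0,0, 65,1,0,0,0,0]'
python3 - <<'E'
from h import *
snap('side','s5')
a=cv2.imread('pics/s5.png');cv2.imwrite('pics/z3.png',cv2.resize(a[150:250,290:400],None,fx=6,fy=6,interpolation=cv2.INTER_CUBIC))
E
```

```text
clock: 7.2
position: [0.4848, -0.0853, 0.1853]
ee_rot: [0.209, 0.748, 0.569, -0.272]
contact_force: [0.6, 0.2, -1.6]
width: 0.02
```

View pics/z3.png

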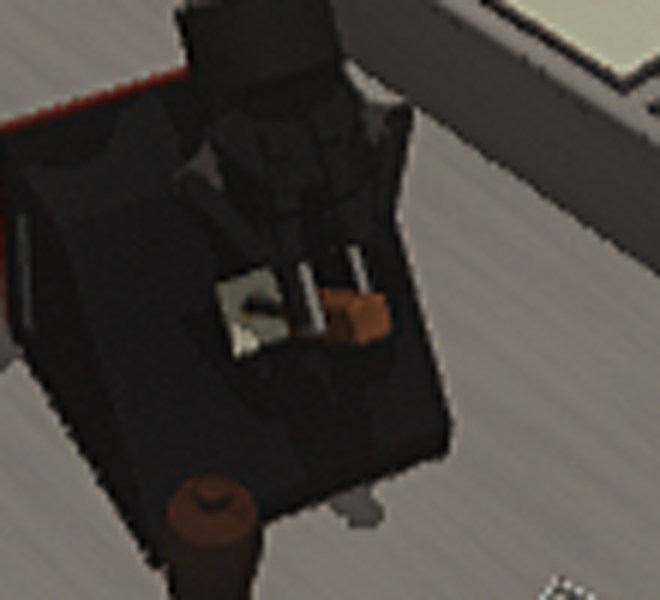

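The dowel enters the white block's hole at (260,305) of the crop with no side force. I press on.

```bash
python3 -m jog '[5,0,0,0,0,0, 9,0,0,0,0,0, 12,0,0,0,0,0, 15,0,0,0,0,0, 17,0,0,0,0,0, 17,0,0,0,0,0]'
python3 - <<'E'
from h import *
s=get_state();print(s['contact_force'],s['position'])
snap('scene','c6')
a=cv2.imread('pics/c6.png');cv2.imwrite('pics/z4.png',cv2.resize(a[160:260,270:380],None,fx=6,fy=6,interpolation=cv2.INTER_CUBIC))
E
```

```text
clock: 8.0
position: [0.4881, -0.074, 0.1757]
ee_rot: [0.21, 0.748, 0.568, -0.272]
contact_force: [-1.4, -4.8, 6.6]
width: 0.0195
[-1.43944748 -4.84381488  6.63973211] [ 0.48810952 -0.07403592  0.17571519]
```

View pics/z4.png

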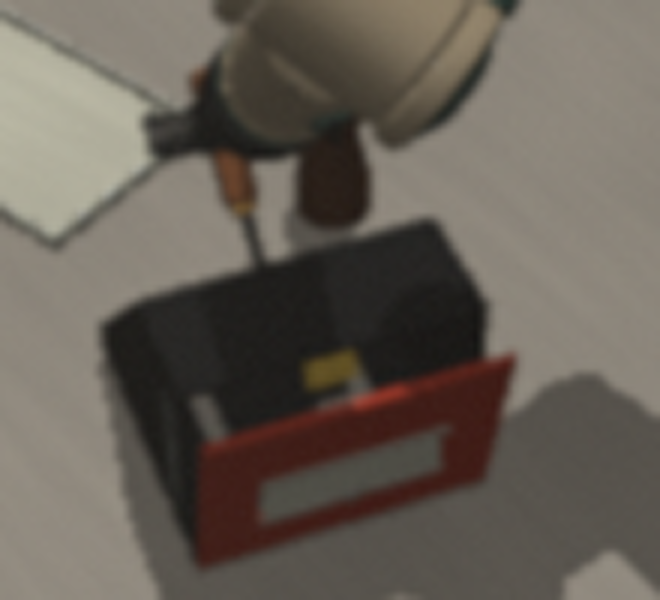

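The cover has popped open, seen leaning out in the crop. I withdraw the pin along its axis.

```bash
python3 -m jog '[-10,0,0,0,0,0, -25,0,0,0,0,0, -45,0,0,0,0,0, -75,0,0,0,0,0, -110,0,0,0,0,0, -120,0,0,0,0,0, -120,0,0,0,0,0]'
python3 - <<'E'
from tgt import *
snap('scene','c7')
a=np.radians(112.0);x=np.array([np.cos(a),np.sin(a),0]);z=np.array([0,0,-1.]);Rt=np.c_[x,np.cross(z,x),z]
rel(Rt,np.array([.534,-.384,.20]))
a=cv2.imread('pics/c7.png');cv2.imwrite('pics/z5.png',cv2.resize(a[100:270,230:390],None,fx=3.5,fy=3.5,interpolation=cv2.INTER_CUBIC))
E
```

```text
clock: 8.93
position: [0.4632, -0.1617, 0.2518]
ee_rot: [0.208, 0.749, 0.568, -0.271]
contact_force: [0.1, -0.4, -0.4]
width: 0.0196
from [ 0.463 -0.161  0.251] shift mm [-116.926  127.538  165.281] turn deg [-12.9   38.56 -36.01]
```

View pics/z5.png

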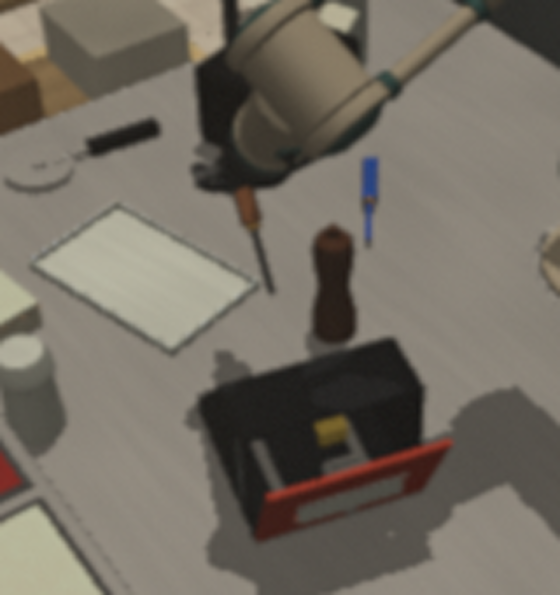

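```bash
python3 -m jog '[-17,18,24,-1.8,5.5,-5.1, -33,36,47,-3.7,11,-10.3, -50,55,71,-5.5,16.5,-15.4, -67,73,94,-7.4,22,-20.6, -84,91,118,-9.2,27.5,-25.7, -100,109,142,-11,33,-31, -117,127.5,165,-12.9,38.5,-36, -117,127.5,165,-12.9,38.5,-36, -117,127.5,165,-12.9,38.5,-36]'
python3 - <<'E'
from tgt import *
snap('wrist','w8');snap('side','s8')
a=np.radians(112.0);x=np.array([np.cos(a),np.sin(a),0]);z=np.array([0,0,-1.]);Rt=np.c_[x,np.cross(z,x),z]
rel(Rt,np.array([.534,-.384,.029]))
E
```

```text
clock: 10.1
position: [0.5341, -0.3832, 0.1995]
ee_rot: [-0.001, 0.559, 0.829, -0.001]
contact_force: [-0.1, -0.5, -0.8]
width: 0.0196
from [ 0.534 -0.382  0.201] shift mm [ -1.187  -0.688 171.768] turn deg [-0.092  0.06   0.112]
```

View pics/w8.png

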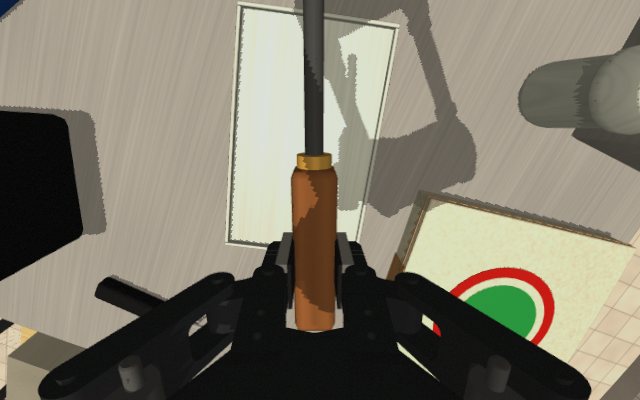

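The pin looks the same in the grip (ferrule at (314,160)). Next I lower it to the floor.

```bash
python3 -m jog '[-1,0,50,0,0,0, -1,0,100,0,0,0, -1,0,135,0,0,0, -1,0,155,0,0,0, -1,0,164,0,0,0, -1,0,169,0,0,0, -1,0,171,0,0,0, -1,0,171,0,0,0, -1,0,171,0,0,0]' && python3 -m jog '[0,0,0,0,0,0, 0,0,0,0,0,0, 0,0,0,0,0,0]' 0.6
python3 - <<'E'
from h import *
snap('wrist','w9')
E
```

```text
clock: 11.32
position: [0.5349, -0.3859, 0.0308]
ee_rot: [0.001, 0.559, 0.829, -0.001]
contact_force: [-0.3, -0.3, -0.5]
width: 0.0198
clock: 11.7
position: [0.5347, -0.3857, 0.0302]
ee_rot: [0.001, 0.559, 0.829, -0.001]
contact_force: [0.5, -0.3, 0.5]
width: 0.0342
```

View pics/w9.png

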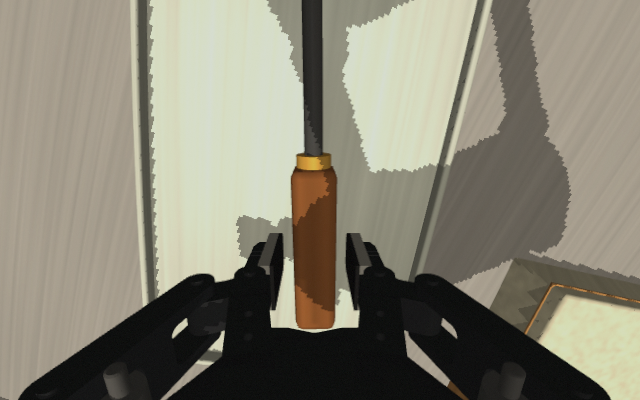

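```bash
python3 -m jog '[0,0,-30,0,0,0, 0,0,-90,0,0,0, 0,0,-150,0,0,0, 0,0,-220,0,0,0, 0,0,-220,0,0,0, 0,0,-220,0,0,0]'
python3 - <<'E'
from h import *
snap('wrist','w10');snap('side','s10');snap('scene','c10')
b=cv2.imread('pics/s10.png');cv2.imwrite('pics/z6.png',cv2.resize(b[140:330,270:470],None,fx=3,fy=3,interpolation=cv2.INTER_CUBIC))
a=cv2.imread('pics/c10.png');cv2.imwrite('pics/z7.png',cv2.resize(a[180:270,270:380],None,fx=6.5,fy=6.5,interpolation=cv2.INTER_CUBIC))
E
```

```text
clock: 12.5
position: [0.5346, -0.385, 0.2504]
ee_rot: [0.001, 0.559, 0.829, -0.001]
contact_force: [-0.2, 0.0, -0.7]
width: 0.0341
```

View pics/w10.png

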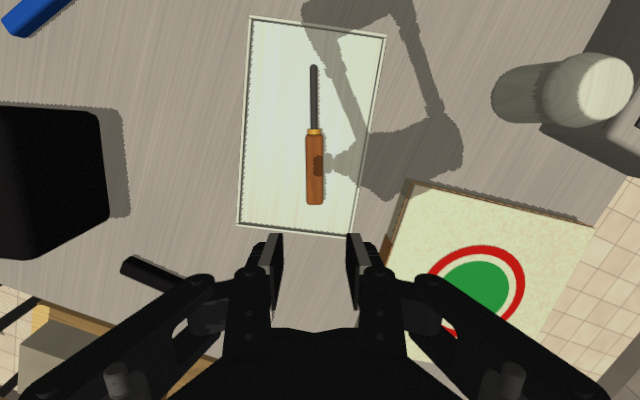

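View pics/z6.png

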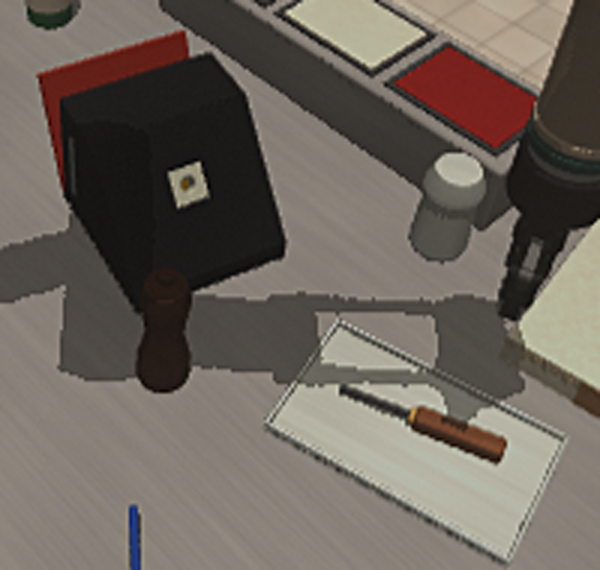

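View pics/z7.png

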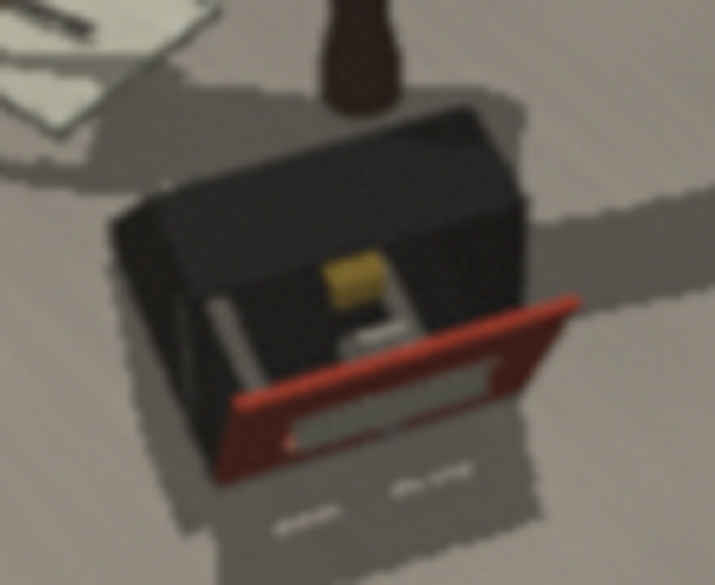

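The pin lies inside the tray. The cover's edge corners are at (40,75) and (186,33) in the side crop, and (580,300) and (237,403) in the scene crop. Now I measure its angle.

Run:
```python
from tgt import *
S=load('s10');C=load('c10')
f=lambda u,v:(270+(u+.5)/3-.5,140+(v+.5)/3-.5)
g=lambda u,v:(270+(u+.5)/6.5-.5,180+(v+.5)/6.5-.5)
a=tri((S,*f(40,75)),(C,*g(580,300)));b=tri((S,*f(186,33)),(C,*g(237,403)));print(a,b)
O=np.array([.5105,.018]);h=np.array([.267,.964]);n=np.array([-.964,.267])
for P in(a[0],b[0]):
    q=P[:2]-O;x,y=q@h,q@n;print('disp x,y,z',x,y,P[2],'theta',np.arctan2(x-.1,P[2]-.012),np.hypot(x-.1,P[2]-.012))
aa=np.radians(74.5);x=np.array([np.cos(aa),np.sin(aa),0]);z=np.array([0,0,-1.]);Rt=np.c_[x,np.cross(z,x),z]
T=O+h*.128+n*.03;print(T);rel(Rt,np.array([*T,.24]))
W=load('w10');t=onz(W,313.5,65,.0155);bt=onz(W,315,204.5,.026);print('pin',t,bt,np.linalg.norm((t-bt)[:2]))
c=np.array([.509,-.3525]);tx=np.array([.253,.967]);ty=np.array([-.967,.253])
for p in(t,bt): print('in tray',(p[:2]-c)@tx,(p[:2]-c)@ty)
```

```text
(array([0.46 , 0.191, 0.152]), [np.float64(1.0), np.float64(1.0)]) (array([0.643, 0.141, 0.151]), [np.float64(0.4), np.float64(0.4)])
disp x,y,z 0.15379115273269886 0.09454285603744907 0.15204349199960804 theta 0.36672757156969205 0.1500188913562449
disp x,y,z 0.15392411992762348 -0.09454890791494204 0.15056011244842296 theta 0.3711397160833187 0.1486832723331321
[0.516 0.149]
from [ 0.534 -0.384  0.248] shift mm [501.554 183.413   7.942] turn deg [-0.206 -0.043 37.522]
pin [ 0.488 -0.271  0.016] [ 0.552 -0.425  0.026] 0.16697856964646018
in tray 0.07367471301505155 0.04091238678800017
in tray -0.05901276025599482 -0.06033349083666467
```

Theta is 0.37, as expected, and the lengths match (150 mm). Next I move, fingers shut, above the gap behind the cover's edge.

```bash
python3 -m jog '[60,20,0,0,0,4, 120,42,0,0,0,9, 180,64,0,0,0,14, 235,85,0,0,0,18, 290,106,0,0,0,22, 345,126,0,0,0,26, 400,145,0,0,0,30, 450,163,0,0,0,34, 497,180,0,0,0,37.5, 497,180,0,0,0,37.5]' 1 && python3 -m jog '[0,0,0,0,0,0, 0,0,0,0,0,0]'
python3 - <<'E'
from tgt import *
s=get_state();O=np.array([.5105,.018]);h=np.array([.267,.964]);n=np.array([-.964,.267]);q=s['position'][:2]-O;print('disp',q@h,q@n,s['position'],R.from_quat(np.roll(s['ee_rot'],-1)).as_matrix(),s['qpos'])
snap('wrist','w11');snap('scene','c11');snap('side','s11')
a=cv2.imread('pics/c11.png');cv2.imwrite('pics/z8.png',cv2.resize(a[150:270,270:390],None,fx=5,fy=5,interpolation=cv2.INTER_CUBIC))
E
```

```text
clock: 13.9
position: [0.5139, 0.1462, 0.2469]
ee_rot: [-0.0, 0.794, 0.607, -0.002]
contact_force: [-0.3, -0.8, 0.1]
width: -0.0001
clock: 14.15
position: [0.5151, 0.1418, 0.2481]
ee_rot: [0.001, 0.796, 0.605, -0.002]
contact_force: [0.1, 0.1, -0.1]
width: 0.0
disp 0.12061415576874188 0.02864169217890025 [0.515 0.142 0.248] [[ 0.268  0.963 -0.001]
 [ 0.963 -0.268 -0.003]
 [-0.004 -0.    -1.   ]] [ 0.14   0.217  1.592 -0.003  1.334  0.413]
```

View pics/w11.png

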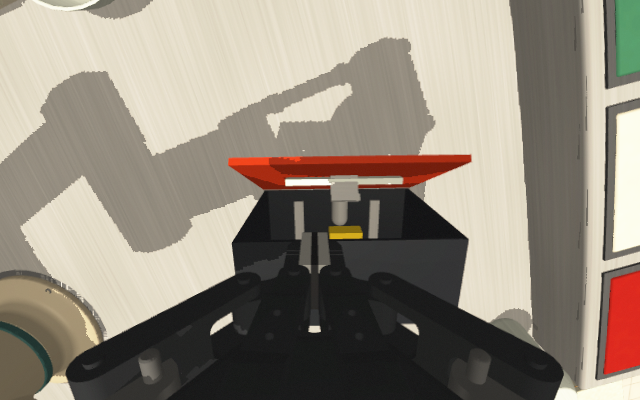

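View pics/z8.png

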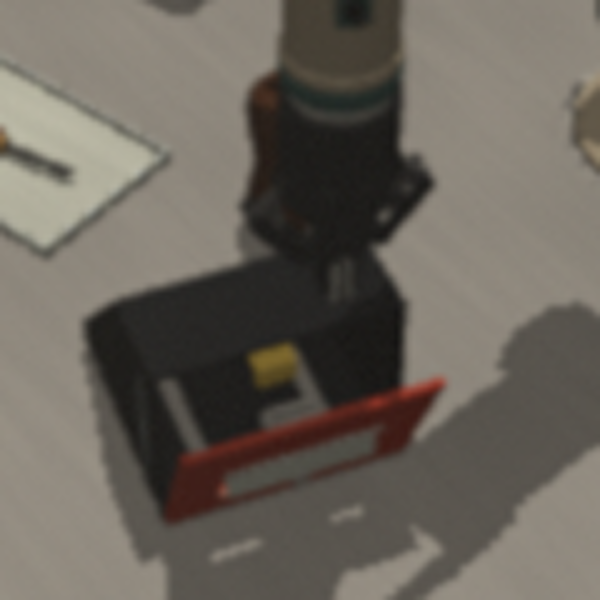

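```bash
python3 - <<'E'
from tgt import *
S=load('side0');C=load('scene0')
O=np.array([.5105,.018]);h=np.array([.267,.964]);n=np.array([-.964,.267])
for nm,p in(('oil top',tri((S,283,102),(C,362,299))),('oil foot',(onz(S,286,148,0),0)),('bowl',(onz(S,222,165,.06),0))): q=p[0][:2]-O;print(nm,p,q@h,q@n)
E
python3 -m jog '[0,0,45,0,0,0, 0,0,75,0,0,0, 0,0,92,0,0,0, 0,0,92,0,0,0]'
```

```text
oil top (array([0.654, 0.436, 0.209]), [np.float64(0.9), np.float64(0.9)]) 0.44092940985621537 -0.026733605314397526
oil foot (array([0.642, 0.421, 0.   ]), 0) 0.42337577238495383 -0.019278030748977784
bowl (array([0.346, 0.43 , 0.06 ]), 0) 0.3534598233584136 0.26828441663286384
clock: 14.8
position: [0.5143, 0.1421, 0.1556]
ee_rot: [0.0, 0.796, 0.605, -0.002]
contact_force: [0.5, 0.8, 0.9]
width: 0.0003
```

```bash
python3 -m jog '[10,0,0,0,0,0, 18,0,0,0,0,0, 27,0,4,0,0,0, 36,0,9,0,0,0, 44,0,14.5,0,0,0, 55,0,22.5,0,0,0, 64.5,0,31.5,0,0,0, 73,0,41,0,0,0, 81,0,52.5,0,0,0, 81,0,52.5,0,0,0]'
python3 - <<'E'
from h import *
snap('scene','c12');snap('wrist','w12')
a=cv2.imread('pics/c12.png');cv2.imwrite('pics/z9.png',cv2.resize(a[150:300,270:420],None,fx=4,fy=4,interpolation=cv2.INTER_CUBIC))
E
```

```text
clock: 16.05
position: [0.5361, 0.2212, 0.1027]
ee_rot: [0.001, 0.796, 0.606, -0.002]
contact_force: [0.4, -0.2, -0.1]
width: -0.0002
```

View pics/z9.png

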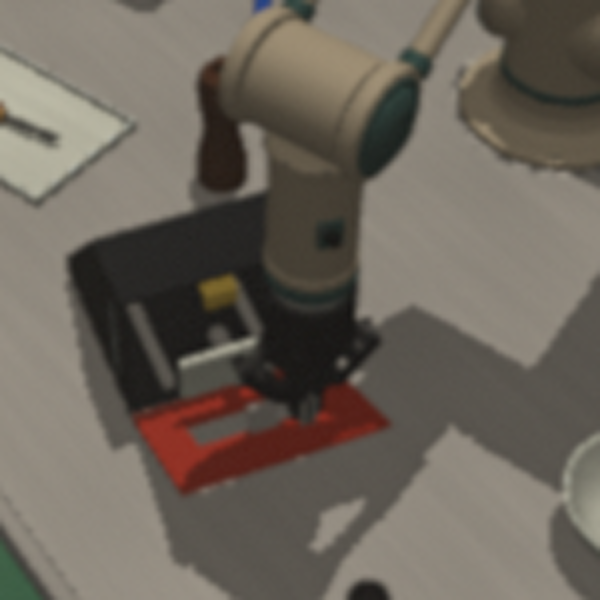

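View pics/w12.png

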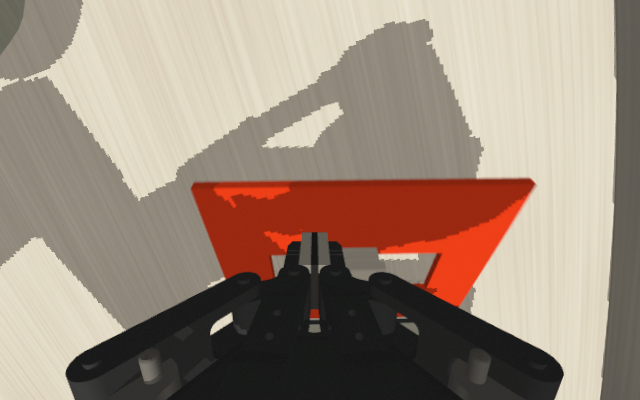

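The cover is sinking by itself past the fingers. I lift clear and check.

```bash
python3 -m jog '[0,0,0,0,0,0, 0,0,-40,0,0,0, 0,0,-90,0,0,0, 0,0,-140,0,0,0, 0,0,-180,0,0,0, -80,-120,-200,0,0,0, -80,-180,-200,0,0,0, -80,-240,-200,0,0,0, -80,-250,-200,0,0,0, -80,-250,-200,0,0,0]'
python3 - <<'E'
from h import *
snap('scene','c13');snap('side','s13')
a=cv2.imread('pics/c13.png');cv2.imwrite('pics/z10.png',cv2.resize(a[130:290,240:400],None,fx=3.7,fy=3.7,interpolation=cv2.INTER_CUBIC))
E
```

```text
clock: 17.4
position: [0.2711, 0.2104, 0.3048]
ee_rot: [0.001, 0.795, 0.606, -0.0]
contact_force: [0.4, 0.5, -0.1]
width: -0.0001
```

View pics/z10.png

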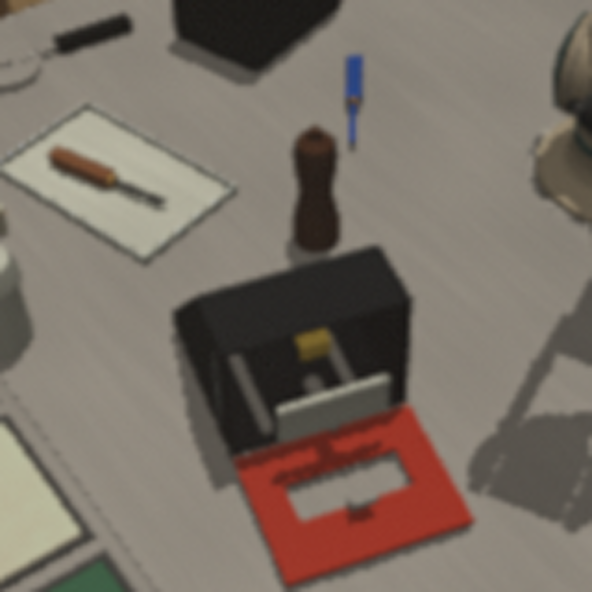

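View pics/s13.png

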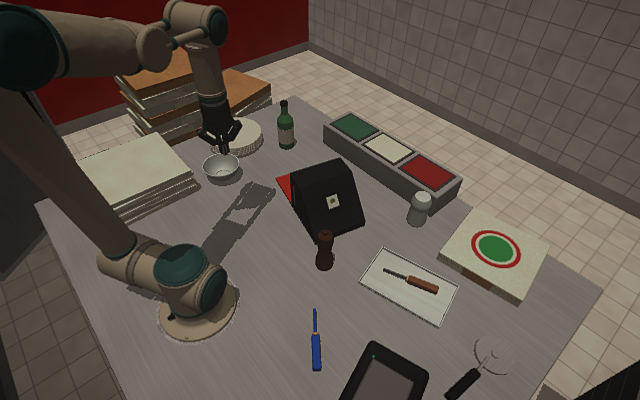

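The cover lies out flat, the pin is in its tray, and nothing else has shifted. One numeric check of the cover edge and the pin height, then hand in.

Run:
```python
from tgt import *
C=load('c13');S=load('s13');g=lambda u,v:(240+(u+.5)/3.7-.5,130+(v+.5)/3.7-.5)
O=np.array([.5105,.018]);h=np.array([.267,.964]);n=np.array([-.964,.267])
for p in((288,580),(473,519)): 
    q=onz(C,*g(*p),.012)[:2]-O;print('edge x,y if level',q@h,q@n,'expect .251')
print('side corner expected', proj(S,[[*(O+h*.251+n*.095),.012]]))
a=cv2.imread('pics/s13.png').astype(int);b=cv2.imread('pics/side0.png').astype(int)
for nm,(u,v) in dict(shaker=(420,208),oil=(286,127),bowl=(222,165),mill=(325,250),cutter=(475,370)).items():
    print(nm,np.abs(a-b)[v-12:v+12,u-12:u+12].mean().round(1))
print('tip',tri((S,384.,268.5),(C,*g(163,202))),'butt',tri((S,438,288.5),(C,*g(54,156))))
print(get_state()['contact_force'],get_state()['qd'])
```

```text
edge x,y if level 0.2439087060945354 -0.08984862508436921 expect .251
edge x,y if level 0.2433189982943479 0.09680260894112244 expect .251
side corner expected [[275.325 177.847]]
shaker 1.3
oil 1.0
bowl 5.6
mill 1.1
cutter 1.3
tip (array([ 0.488, -0.273,  0.017]), [np.float64(0.2), np.float64(0.2)]) butt (array([ 0.554, -0.424,  0.019]), [np.float64(1.4), np.float64(1.4)])
[ 0.884 -0.372  0.266] [-0.027  0.051 -0.04  -0.019 -0.037 -0.014]
```

Run:
```python
from tgt import *
C=load('c13');S=load('s13');g=lambda u,v:(240+(u+.5)/3.7-.5,130+(v+.5)/3.7-.5)
f=S['frame'].astype(int);m=(f[...,0]>100)&(f[...,1]<60)&(f[...,2]<60);m[:160]=0;m[230:]=0;m[:,:260]=0;m[:,310:]=0
ys,xs=np.nonzero(m);i=xs.argmin();print(xs[i],ys[i]);print(tri((S,xs[i]-.5,ys[i]),(C,*g(473,519))))
sign_off();print('done')
```

```text
276 178
(array([0.484, 0.28 , 0.016]), [np.float64(0.3), np.float64(0.3)])
the job is handed in; nothing more can be done
done
```

The job is handed in at about 17.5 s on the clock. `sign_off()` gives no verdict, so I judge success only from my own checks.

I took the pin from the tray, pushed it down the hole axis until the catch tripped and the cover popped, then withdrew it. I laid it back in the tray, hooked the cover from behind its upper edge with shut fingers, and swung it over until it fell open. Peak force while pressing the catch was about 8 N.

**Last checks**
- **Cover:** its free edge triangulated at 16 mm above the counter, against 12 mm when level, so it is open by about 1.54 rad.
- **Pin:** the tip axis is about 17 mm and the butt about 19 mm above the counter. Seen from above, the nearest end is about 15 mm inside the lateral limit.
- **Other things:** the patches around the shaker, oil, mill and cutter are unchanged in the side view. I did not check the plates' patch, but they look in place. The bowl's patch changed somewhat, which I put down to the gripper's shadow, as it looks in place.
- **Catch:** not measured. I took it as sprung back because the pin is out of the hole.

**Disagreements:** the scene view alone put the cover edge about 7 mm short of level-open, and the scene and side views differed by up to 9 mm on the tray corners. The two-view results were consistent.

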